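# Index the fixture: turn the hub until the pin drops, then press the pin home

### The arm

A 6-joint arm with a two-finger parallel gripper is mounted at the origin on the work surface. World frame = base frame: x ahead of the robot, y to its left, z up, the work surface at z = 0. Lengths are in m, angles in degrees, forces in N, time in s.
With the tool pointing down it reaches from about 0.325 to 0.775 m from the base axis. Payload 5.5 kg.
Tool frame: the origin (TCP) lies at the centre of the arm's flange, where the gripper is bolted on; the fingertips stand 182 mm ahead of it and the grasp point (between the pads) lies 163 mm ahead of it; z points along the fingers, y is the direction in which the jaws open and shut (so a half turn about z gives the same grasp; the last joint's range is limited). The gripper opens to 88 mm and grips with 3 to 60 N. Pads are 20 mm wide; open, the fingers measure 115 mm over their backs; the gripper's body (75 mm by 178 mm) begins 61 mm behind the grasp point.
Start: joints at [64.475, 5.22, 70.514, -0, 104.267, -3.249], TCP at [0.227, 0.555, 0.405] pointing down, gripper open.
Joint ranges: [-164.24, 164.24], [-49.07, 125.15], [9.68, 141.18], [-86.29, 266.29], [3.28, 154.24], [-151.56, 151.56]. Speed limits (degrees/s): [147.25, 147.25, 172.46, 180, 180, 180].

### API

Orientations are given as [roll, pitch, yaw] about the fixed x, y, z axes, in that order (R = Rz(yaw) Ry(pitch) Rx(roll)).
In Python, from station import r gives the robot as it stands. The module is installed in compiled form; this text tells all that it offers. Calls block until the motion is done:
- r.reach(position, orientation): joint-space move of the TCP to a pose.
- r.servo_line(position, rotation=None, speed=0.15): straight line of the TCP; rotation=None keeps the orientation; speed is the mean speed in m/s.
- r.move_joints(angles): joint-space move.
- r.let_go() and r.grab(squeeze=None): open the fingers fully, or close them until they stop; squeeze is the grip in N (None keeps the last).
- r.wait(seconds).
- r.inverse_kinematics(position, orientation): joint angles nearest the present ones, or None.
- r.sense(): the state.
- r.snapshot(name): name is "scene" or "top" or "wrist"; returns a dict with "frame" (384x512x3 uint8, red, green, blue), "fx", "fy", "cx", "cy" (pixels), "dist_coeffs" ([k1, k2, p1, p2, k3] as OpenCV has them; the pictures are not rectified), "R" (3x3) and "t" (3): a world point X has camera coordinates R X + t. Camera axes: x right, y down, z forward; pixel columns grow to the right and rows downward; lengths in m; the calibration is good to about 2 mm. A picture is of the moment at which its call begins. There is no depth.
A pose or a line that the arm cannot do raises r.IKError and nothing moves.
- r.hand_in(): hands the job in, once; it reports no verdict.
The state is a dict: "clock": time; "joints": joint angles; "joint_vel": joint speeds; "joint_torque": joint torques, N m; "tcp_pos": TCP position; "orientation": TCP orientation; "contact_force": force on the tool from outside, world axes, zero at the start; "torque": the same for the moment, N m; "opening": finger opening in m.
Only numpy, scipy, OpenCV 4.12 (cv2) and the standard library are available. Lean on these libraries where they do the work, as an engineer would, in place of code of your own. Each camera call takes 0.05 s, during which the arm holds its last target.

### The job

Take the index pin with the plain round head from the wooden rest and stand it in the guide hole in the fixture's cover, letting it ride freely on the hidden index plate. Then turn the knurled hub counter-clockwise until the pin drops into the plate's hole, and finally press the pin down fully home, its head flat on the cover. Work gently, never forcing the pin or the hub against it, and leave the other things where they are.

Things in the scene. Friction and masses are not known exactly. Their poses are not given: they have to be found in the camera images.
- fixture: plain steel indexing fixture, 164 x 164 x 57 mm high, fixed to the bench. Origin: centre of its underside; z up, y points from the hub towards the guide hole. Under its 12 mm cover an index plate turns with the hub, in which ONE 12 mm hole passes under the guide hole. If the pin presses on the fixture, or the plate on the pin, with over 40 N, it is being forced
- plate (a point): point on the hidden index plate's flat top face, under the guide hole, 14 mm below the cover's top. At the start the plate's hole stands an unknown 0.45 to 1.35 rad clockwise (seen from above) of here, at the same 60 mm radius; nothing outside shows where. The plate turns stiffly (0.08 N m), stays where it is left, and stops 0.3 rad past the lined-up position. Does not turn
- ball_at (a point): place of a small sprung ball in the 11 mm hole in the base, under the plate, in line with the guide hole, 32 mm below the cover's top. It stops the dropping pin, which must then be pushed past it with about 3 to 12 N downward; it does not push the pin back up
- guide (a point): centre of the mouth of the guide hole, 11 mm wide, in the flat top of the fixture's cover, 57 mm above the bench, with a flat dark rim, 60 mm from the hub's axis along the fixture's +y; axes as the fixture's
- hub_top (a point): centre of the top end of the hub, a round knurled upright steel shaft 28 mm in diameter standing 51 mm out of the middle of the cover; its top is 108 mm above the bench. The point does not turn. Grip the hub across its sides from above, 10 to 25 mm below the top, lightly (10 to 15 N), from any direction, and turn
- pin_head (a point): centre of the index pin's plain round steel head, 20 mm in diameter, 20 mm high. Shank 10 mm in diameter, 50 mm long, its last 4 mm tapered to 5 mm; the tip is 60 mm below this point. z runs from tip to head. About 60 g. Starts upright in the rest, this point 65 mm above the bench. In the guide: 46 mm above the cover while riding on the plate, about 25 to 30 once dropped, 10 fully home
- pin_top (a point): centre of the flat top of the index pin's head, 10 mm above its centre; the pin can be pressed down here with closed fingertips
- rest: dark wooden rest block, 180 x 50 mm, 40 mm high, fixed; origin at the centre of its underside. Three alike holes 13.5 mm wide and 35 mm deep in a row along its x axis at -60, 0 and +60 mm hold the index pin, the tee pin and the bolt, in any order. Take a head with the fingers closing along the rest's y axis
- tee_head (a point): centre of the cross bar of the tee pin, a bystander in the rest: steel shank like the index pin's but with a thin cross bar 34 mm long and 10 mm thick for a head; 60 mm above the bench
- bolt_head (a point): centre of the head of the dark hexagon bolt, a bystander in the rest: head 25 mm over the corners, 9 mm high; about 55 mm above the bench
- tin: small closed tin, a bystander, 60 mm in diameter and 55 mm high; origin at the centre of its underside
- spanner: spanner 160 mm long lying on the bench, a bystander; origin under its middle

How it is judged (in metres and radians):
On the way, in this order (a step that is already met when the one before it is completed fails the run):
1. the pin stands in the guide hole, let go, its tip riding on the index plate (horizontal distance between pin_head and guide below 0.008 m and angle between pin_head's own z axis and vertical below 0.2 rad and z of pin_head in the frame of guide between 0.04 and 0.05 m and contact force between the fingers and pin below 0.1 N), for 0.2 s.
2. the pin has dropped into the index plate's hole (horizontal distance between pin_head and guide below 0.008 m and z of pin_head in the frame of guide below 0.036 m), for 0.1 s.
At the end, for the whole second after the job is handed in: The index pin is fully home through cover, index plate and base: the centre of its head is less than 12 mm above the guide hole's mouth (10 mm when the head is flat on the cover), within 3 mm of the hole's axis, upright to 0.08 rad and at rest (z of pin_head in the frame of guide below 0.012 m and horizontal distance between pin_head and guide below 0.003 m and angle between pin_head's own z axis and vertical below 0.08 rad and linear speed of pin below 0.02 m/s); the robot touches nothing.
It fails at once if the pin is forced: it presses on the fixture (cover, index plate or base) with more than 40 N (contact force between pin and fixture above 40 N).
It fails at once if the tee-headed pin is moved by more than 30 mm (distance of tee_head from where it was at the start of the episode above 0.03 m).
It fails at once if the hexagon bolt is moved by more than 30 mm (distance of bolt_head from where it was at the start of the episode above 0.03 m).
It fails at once if the tin is moved by more than 30 mm (distance of tin from where it was at the start of the episode above 0.03 m).
It fails at once if the spanner is moved by more than 30 mm (distance of spanner from where it was at the start of the episode above 0.03 m).
It also fails if it takes over 72 s, if anything falls off the work surface, if the arm or the gripper's body presses on something with over 40 N, if the wrist force passes 120 N, or if a joint passes its speed limit or range.

## Working session

There is one attempt and no reset: what is moved stays moved. The work goes in short steps, each a Python script; the robot and the scene stay as the last script left them, time stands still between calls to the robot, and variables do not carry over. Pictures are saved under pics/ and viewed, and the job is handed in when it is done.

```bash
mkdir -p pics
python3 - <<'E'
from station import r
import cv2
s=r.sense();print(s)
for n in("scene","top","wrist"):
    d=r.snapshot(n);cv2.imwrite(f"pics/{n}0.png",d["frame"][:,:,::-1])
    print(n,[d[k] for k in("fx","fy","cx","cy","dist_coeffs")],d["R"],d["t"])
E
```

```text
{'clock': 0.0, 'joints': array([ 6.44749799e+01,  5.26327826e+00,  7.05814179e+01,  9.03838575e-04,
        1.04265525e+02, -3.24838126e+00]), 'joint_vel': array([-0.06753615,  0.04498947,  0.0013137 ,  0.00315292,  0.02875612,
        0.02906351]), 'joint_torque': array([ 1.60665237e-03, -4.46434629e+01, -4.06453764e+01,  7.00582028e-02,
        2.87947047e-02, -9.44198473e-05]), 'tcp_pos': array([0.22746998, 0.55527489, 0.40350931]), 'orientation': array([-1.79890005e+02, -7.12063219e-03,  1.57723576e+02]), 'contact_force': array([ 0.02354248, -0.64991027, -0.1299814 ]), 'torque': array([ 0.02374087, -0.02535608, -0.00718578]), 'opening': 0.08800668514390673}
scene [485.0082990541325, 485.0082990541325, 252.7000867988643, 191.95745279328594, array([-0.0048419,  0.       ,  0.       ,  0.       ,  0.       ])] [[-0.63114285  0.77564779 -0.00540517]
 [ 0.43869728  0.35120281 -0.82716461]
 [-0.63969008 -0.52443026 -0.56193372]] [ 0.33559605 -0.19873333  1.4587384 ]
top [388.81959642986146, 388.81959642986146, 248.2777292692234, 200.72986228723227, array([-0.13136012,  0.        ,  0.        ,  0.        ,  0.        ])] [[-0.24668815 -0.96908776 -0.00372548]
 [-0.94310748  0.24095543 -0.22910425]
 [ 0.2229198  -0.05300378 -0.97339476]] [0.1907771  0.57852996 0.61581203]
wrist [282.69951139756154, 282.69951139756154, 253.88148115670398, 188.1132020094711, array([-0.0234675,  0.       ,  0.       ,  0.       ,  0.       ])] [[ 0.37995312  0.92500494 -0.00122223]
 [ 0.88966048 -0.3650727   0.27427388]
 [ 0.25325849 -0.10529859 -0.96165084]] [-0.5990605  -0.03275107  0.39041936]
```

View pics/scene0.png

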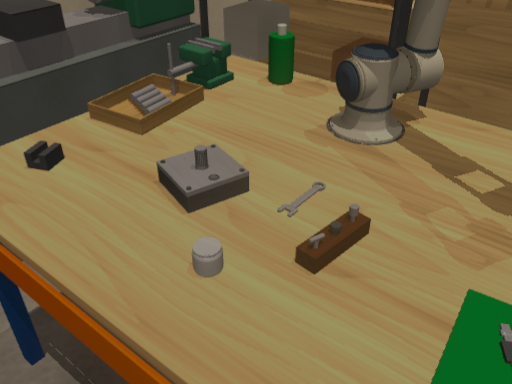

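View pics/top0.png

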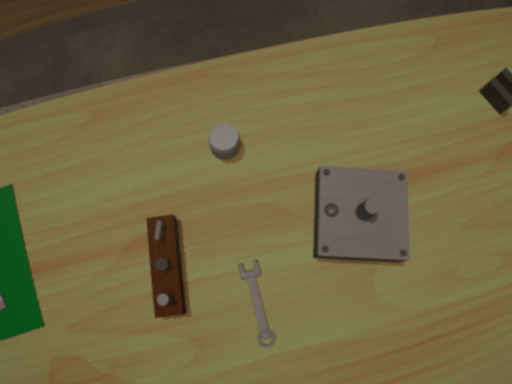

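View pics/wrist0.png

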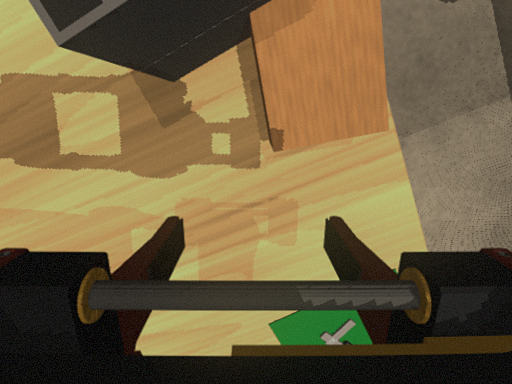

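The top view shows the rest at left with the tee at (158,231), bolt at (162,265) and round head at (163,299). The fixture is at right, with the guide hole at about (331,210) and the hub top at about (371,207). The scene view puts the round head at (354,212), the hub at (201,152) and the guide at (214,177). Next I'll zoom in and measure.

```bash
cat > h.py <<'E'
from station import r
import cv2, numpy as np
def ray(d,uv):
    K=np.array([[d["fx"],0,d["cx"]],[0,d["fy"],d["cy"]],[0,0,1]])
    p=cv2.undistortPoints(np.array([[uv]],float),K,np.array(d["dist_coeffs"]))[0,0]
    R=np.array(d["R"]);o=-R.T@np.array(d["t"]);v=R.T@np.array([p[0],p[1],1]);return o,v/np.linalg.norm(v)
def plane(d,uv,z):
    o,v=ray(d,uv);return o+v*(z-o[2])/v[2]
def tri(rays):
    A=np.zeros((3,3));b=np.zeros(3)
    for o,v in rays:
        P=np.eye(3)-np.outer(v,v);A+=P;b+=P@o
    return np.linalg.solve(A,b)
def proj(d,X):
    K=np.array([[d["fx"],0,d["cx"]],[0,d["fy"],d["cy"]],[0,0,1]])
    return cv2.projectPoints(np.array([X],float),cv2.Rodrigues(np.array(d["R"]))[0],np.array(d["t"],float),K,np.array(d["dist_coeffs"]))[0][0,0]
def crop(d,box,f,name):
    x0,y0,x1,y1=box;cv2.imwrite(name,cv2.resize(d["frame"][y0:y1,x0:x1,::-1],None,fx=f,fy=f,interpolation=cv2.INTER_CUBIC))
E
python3 - <<'E'
from h import *
t=r.snapshot("top");s=r.snapshot("scene")
crop(t,(310,160,415,265),5.5,"pics/tf.png");crop(t,(140,205,195,320),5,"pics/tr.png")
for n,uv,z in(("guide",(331.5,210),.057),("hub",(371.5,207),.108),("pin",(163,299),.075),("bolt",(162,265),.06),("tee",(158,231),.065)):print(n,plane(t,uv,z))
for n,uv,z in(("guide",(214,177.5),.057),("hub",(201.5,149),.108),("pin",(354,208),.075)):print(n,plane(s,uv,z))
E
```

```text
guide [ 0.55690064 -0.09839345  0.057     ]
hub [ 0.53728817 -0.15200968  0.108     ]
pin [0.47824763 0.22137668 0.075     ]
bolt [0.5357374  0.21421502 0.06      ]
tee [0.59469746 0.20803573 0.065     ]
guide [ 0.55869982 -0.09266125  0.057     ]
hub [ 0.54368049 -0.14265794  0.108     ]
pin [0.48573033 0.22864804 0.075     ]
```

View pics/tf.png

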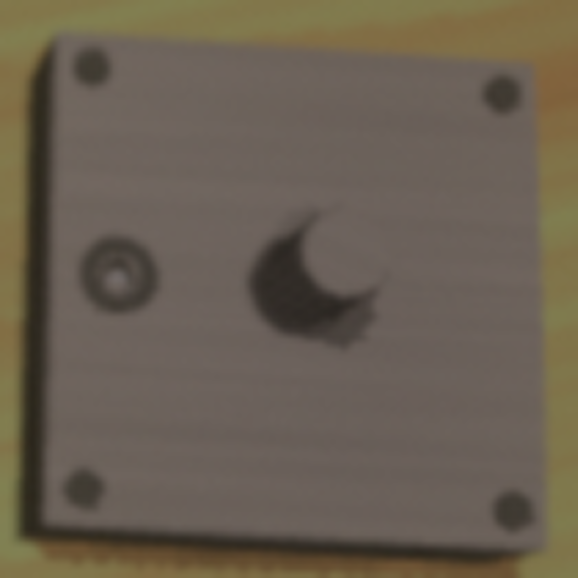

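View pics/tr.png

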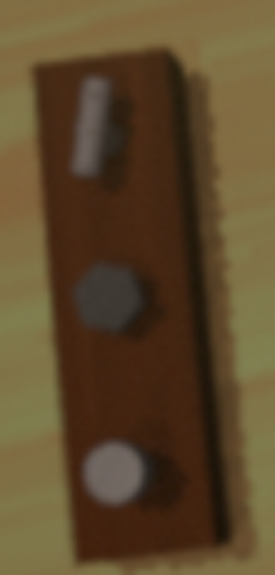

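Run:
```python
from h import *
t=r.snapshot("top");s=r.snapshot("scene")
crop(s,(150,135,260,215),7,"pics/sf.png");crop(s,(290,195,380,275),7,"pics/sr.png")
w=r.snapshot("wrist");o=-w["R"].T@w["t"];print(o,r.sense()["tcp_pos"])
print(plane(t,(331.2,209.6),.057),plane(t,(372.3,205.05),.108),plane(t,(162.4,299),.075))
r.reach([.50,.22,.33],[180,0,173.5]);print(r.sense()["clock"],r.sense()["joints"])
w=r.snapshot("wrist");cv2.imwrite("pics/w1.png",w["frame"][:,:,::-1]);print(w["R"],w["t"],proj(w,[.478,.2214,.075]))
```

```text
[0.15787414 0.58328861 0.38443867] [0.22744751 0.55524227 0.40448476]
[ 0.55773377 -0.09808267  0.057     ] [ 0.54011193 -0.15439017  0.108     ] [0.47848264 0.22236218 0.075     ]
2.0083 [ 2.02536240e+01 -3.19622290e+00  8.65449300e+01  2.32026429e-02
  9.66219798e+01 -6.32921598e+01]
[[ 0.1133576   0.99355367  0.00107366]
 [ 0.95527735 -0.10928747  0.27477524]
 [ 0.27312128 -0.03012222 -0.96150789]] [-0.27576732 -0.46634631  0.18919594] [252.08770088 172.49697255]
```

View pics/w1.png

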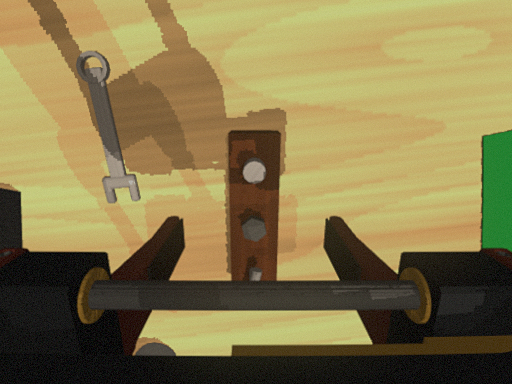

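View pics/sf.png

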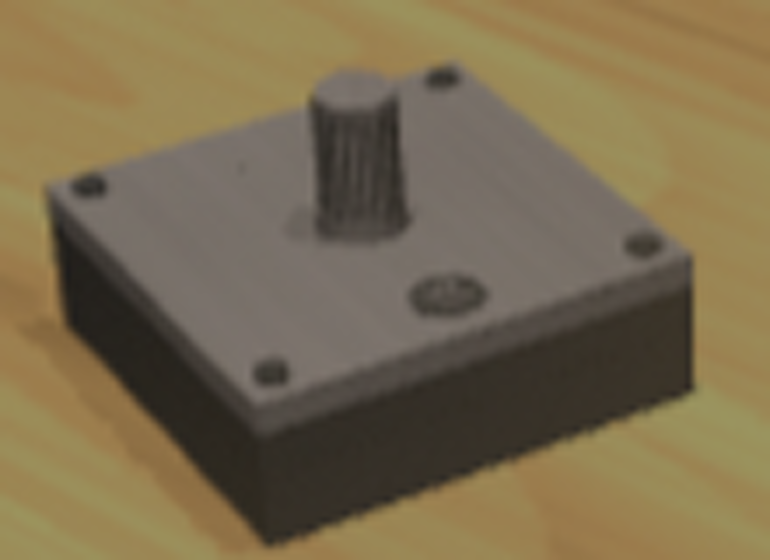

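View pics/sr.png

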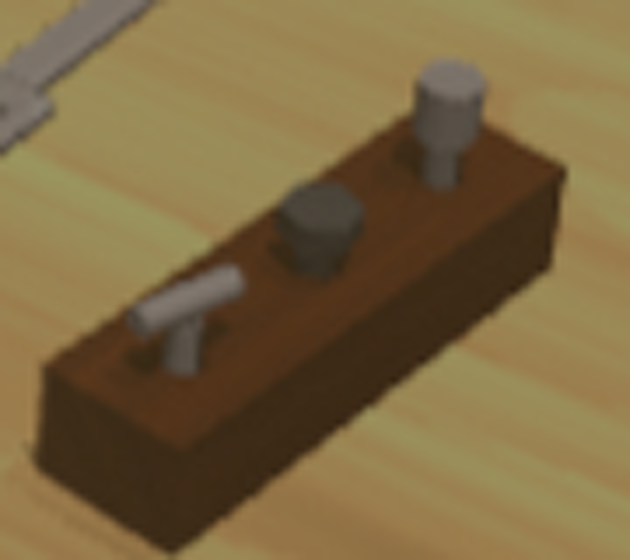

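Run:
```python
from h import *
w=r.snapshot("wrist");crop(w,(215,120,295,285),3.6,"pics/w1c.png")
np.savez("w1.npz",**w)
r.reach([.55,-.12,.36],[180,0,72.6]);print(r.sense()["clock"])
w=r.snapshot("wrist");np.savez("w2.npz",**w);cv2.imwrite("pics/w2.png",w["frame"][:,:,::-1])
```

```text
3.4083
```

View pics/w1c.png

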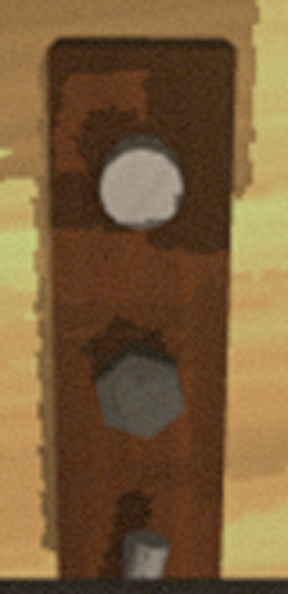

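View pics/w2.png

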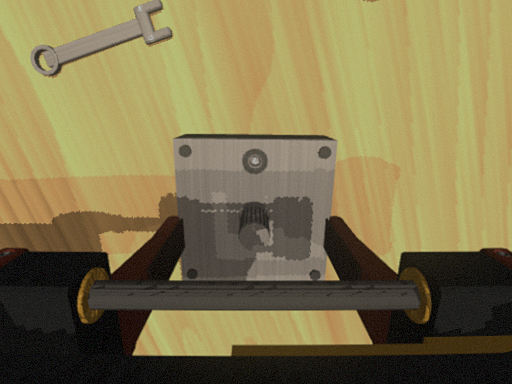

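Run:
```python
from h import *
w2=dict(np.load("w2.npz"));w1=dict(np.load("w1.npz"))
crop(w2,(170,125,340,285),4,"pics/w2c.png")
t=r.snapshot("top");s=r.snapshot("scene")
P=[ray(t,(162.4,299)),ray(s,(353.9,206.75)),ray(w1,(254.1,171.9))]
print("pin tri",tri(P),tri(P[:2]),plane(w1,(254.1,171.9),.075),plane(s,(353.9,206.75),.075),plane(t,(162.4,299),.075))
G=[ray(t,(331.2,209.6)),ray(s,(213.6,176.9)),ray(w2,(255,161))]
print("guide",tri(G),plane(w2,(255,161),.057),plane(s,(213.6,176.9),.057))
print("hub",plane(s,(200.6,147.4),.108),plane(t,(372.3,205.05),.108),plane(w2,(262,236),.108))
print("bolt",plane(w1,(253.5,229.4),.06))
```

```text
pin tri [0.47827066 0.22357434 0.07168722] [0.47821792 0.22376027 0.07161363] [0.4776331  0.22329745 0.075     ] [0.4820334  0.22633946 0.075     ] [0.47848264 0.22236218 0.075     ]
guide [ 0.55739329 -0.09732646  0.05647726] [ 0.55799321 -0.09766598  0.057     ] [ 0.55738324 -0.09514424  0.057     ]
hub [ 0.53948258 -0.14964588  0.108     ] [ 0.54011193 -0.15439017  0.108     ] [ 0.54639409 -0.15555834  0.108     ]
bolt [0.5371351  0.21599153 0.06      ]
```

View pics/w2c.png

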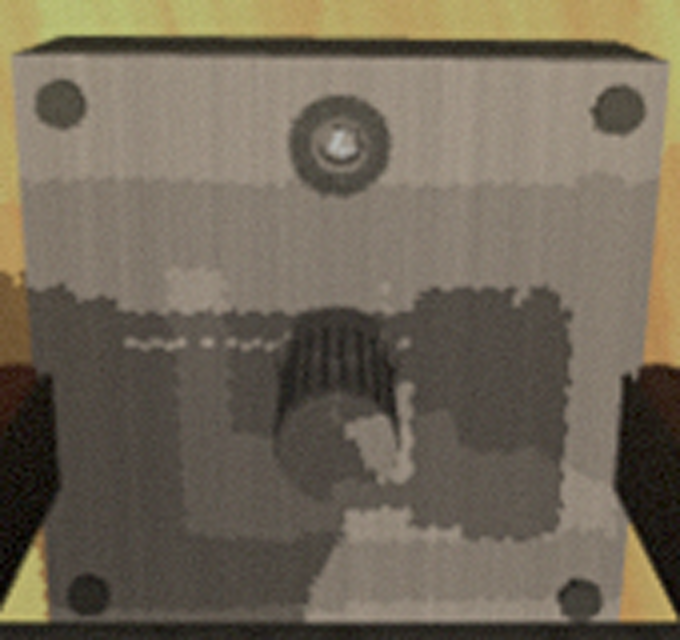

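Run:
```python
from h import *
w2=dict(np.load("w2.npz"));t=r.snapshot("top")
f=lambda x,y,x0,y0,k:(x0+(x+.5)/k-.5,y0+(y+.5)/k-.5)
def go(n,d,cs,x0,y0,k):
    p=[plane(d,f(*c,x0,y0,k),.057)[:2] for c in cs];p=np.array(p)
    fl,fr,nl,nr=p
    print(n,"centre",p.mean(0),"sides",[np.linalg.norm(a) for a in(fl-fr,nl-nr,fl-nl,fr-nr)],
     "yaw",[np.degrees(np.arctan2(a[1],a[0])) for a in(fl-nl,fr-nr)],[np.degrees(np.arctan2(a[1],a[0]))-90 for a in (fl-fr,nl-nr)])
go("w",w2,[(61,104),(618,110),(89,594),(579,600)],170,125,4)
# top: guide side is left; fl..: order so near->far = toward guide
go("t",t,[(83,488),(92,67),(513,510),(503,94)],310,160,5.5)
print(plane(w2,f(339.5,146,170,125,4),.057),plane(w2,f(337,437,170,125,4),.108))
```

```text
w centre [ 0.53888338 -0.15489815] sides [np.float64(0.14001767691666706), np.float64(0.14004698265153), np.float64(0.14012390816383682), np.float64(0.14054819761711093)] yaw [np.float64(72.06948389251896), np.float64(72.08114949993498)] [np.float64(72.06314202537857), np.float64(71.88955968071593)]
t centre [ 0.5394676  -0.15536821] sides [np.float64(0.14001012495945575), np.float64(0.13978787530508122), np.float64(0.14050019336497865), np.float64(0.1402497829103575)] yaw [np.float64(72.21954986091966), np.float64(72.12912202532243)] [np.float64(71.96262099089577), np.float64(72.06492215458337)]
[ 0.55747138 -0.09763763  0.057     ] [ 0.54005544 -0.15140268  0.108     ]
```

Run:
```python
from h import *
r.reach([.478,.2228,.30],[180,0,173])
r.servo_line([.478,.2228,.228],speed=.08)
print(r.sense()["contact_force"],r.sense()["tcp_pos"])
r.grab(15);a=r.sense();print(a["opening"],a["contact_force"],a["clock"])
r.servo_line([.478,.2228,.32],speed=.1);a=r.sense();print(a["opening"],a["contact_force"],a["clock"])
w=r.snapshot("wrist");np.savez("w3.npz",**w);cv2.imwrite("pics/w3.png",w["frame"][:,:,::-1])
s=r.snapshot("scene");crop(s,(280,120,400,270),4,"pics/s3.png")
```

```text
[ 1.29485201 -0.32814989 -0.08058877] [0.47821135 0.22292186 0.22874632]
0.0195459540835014 [-0.45815375  0.32601037 -0.43837345] 7.0417
0.0194533747870078 [-0.27742193 -0.43648981 -0.39840027] 8.1083
```

View pics/w3.png

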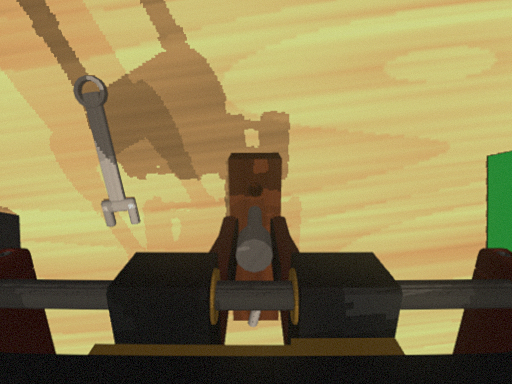

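View pics/s3.png

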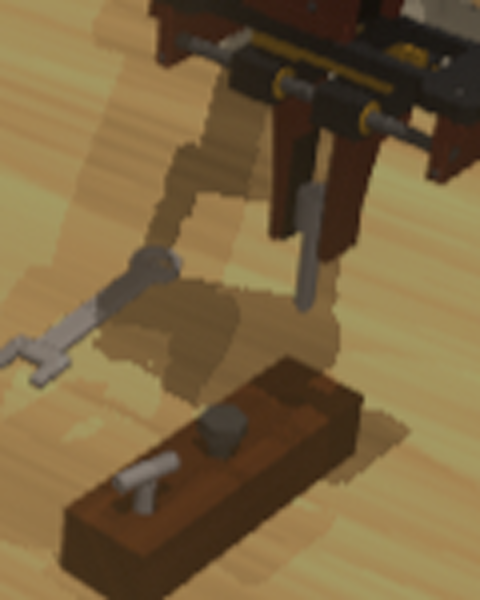

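Run:
```python
from h import *
w=dict(np.load("w3.npz"));crop(w,(200,185,310,285),7,"pics/w3c.png");print(r.sense()["tcp_pos"])
for x in(0,.002,-.002):
  T=np.array([.478,.2228]);c,s=np.cos(np.radians(173)),np.sin(np.radians(173))
  print(x,proj(w,[T[0]+x*c,T[1]+x*s,.167]),proj(w,[T[0]+x*c,T[1]+x*s,.097]))
```

```text
[0.47787353 0.22274617 0.31888353]
0 [255.0645124  257.49819558] [254.71679377 210.7012479 ]
0.002 [255.06541505 254.07419409] [254.716439  208.2241596]
-0.002 [255.06360848 260.89553339] [254.71714374 213.16554054]
```

View pics/w3c.png

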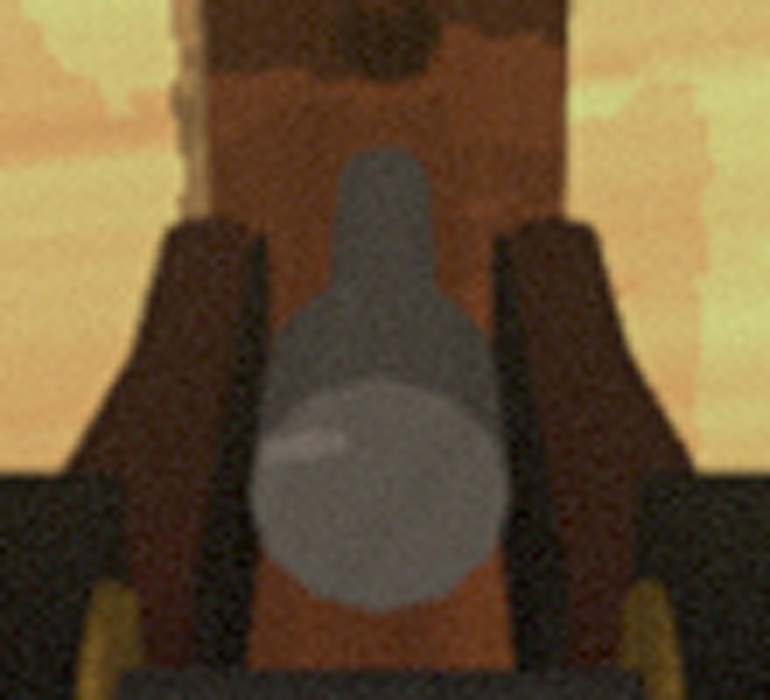

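Run:
```python
from h import *
r.servo_line([.478,.2228,.37],speed=.15)
g=np.array([.5576,-.0979]);a=np.radians(72.05);x=np.array([np.cos(a),np.sin(a)]);p=g-.0012*x
r.reach([*p,.35],[180,0,72.05]);r.servo_line([*p,.288],speed=.1)
r.wait(.3)
q=r.sense();print(q["tcp_pos"],q["orientation"],q["contact_force"],q["clock"])
w=r.snapshot("wrist");np.savez("w4.npz",**w);crop(w,(200,140,310,285),4,"pics/w4.png")
s=r.snapshot("scene");np.savez("s4.npz",**s);crop(s,(150,115,260,215),6,"pics/s4.png")
t=r.snapshot("top");crop(t,(310,160,415,265),5.5,"pics/t4.png")
```

```text
[ 0.55732607 -0.09912208  0.28866969] [ 1.79935462e+02 -4.30138496e-03  7.20465276e+01] [-0.23828591  0.03184989 -0.64346447] 11.0167
```

View pics/w4.png

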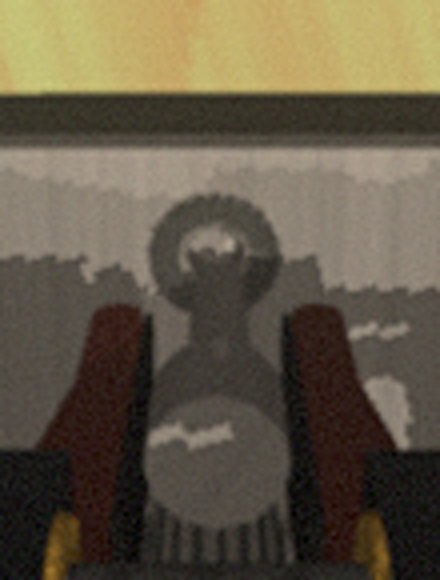

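View pics/s4.png

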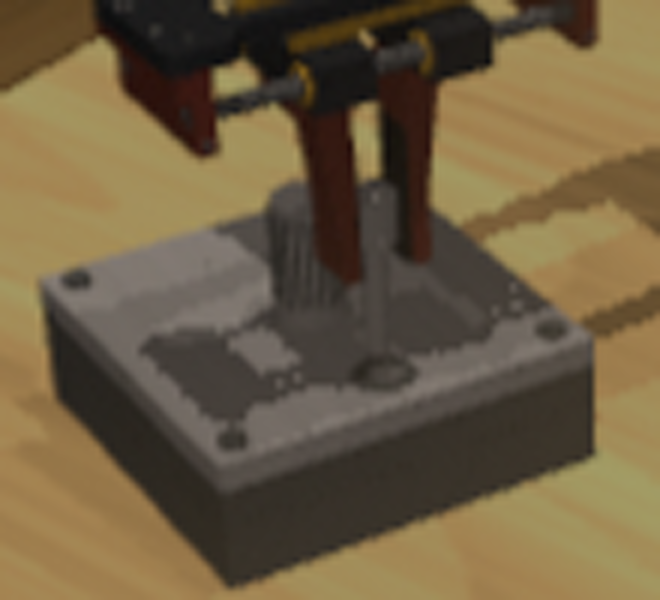

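Run:
```python
from h import *
w=dict(np.load("w4.npz"));T=r.sense()["tcp_pos"];a=np.radians(72.05);x=np.array([np.cos(a),np.sin(a)])
c=lambda uv:((uv-np.array([200,140])+.5)*4-.5).round(1)
z=T[2]-.163
for o in(0,.001,.002):
  P=T[:2]+o*x;print(o,"top",c(proj(w,[*P,z+.01])),"tip",c(proj(w,[*P,z-.06])),"taper start",c(proj(w,[*P,z-.056])))
print("guide",c(proj(w,[.5576,-.0979,.057])),"tip at guide low",c(proj(w,[.5576,-.0979,T[2]-.223])))
crop(w,(230,180,275,230),12,"pics/w4c.png")
```

```text
0 top [214.9 461.7] tip [215.2 278.3] taper start [215.2 285.7]
0.001 top [214.9 455. ] tip [215.2 273.4] taper start [215.2 280.7]
0.002 top [214.9 448.1] tip [215.2 268.5] taper start [215.2 275.7]
guide [215.  258.2] tip at guide low [215.  272.3]
```

View pics/w4c.png

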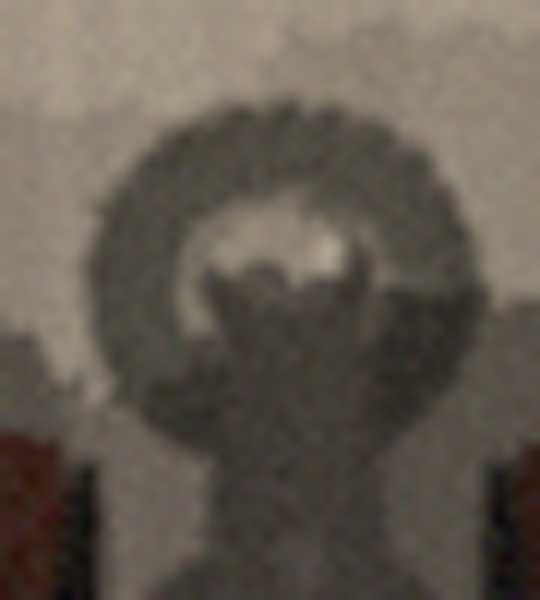

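View pics/t4.png

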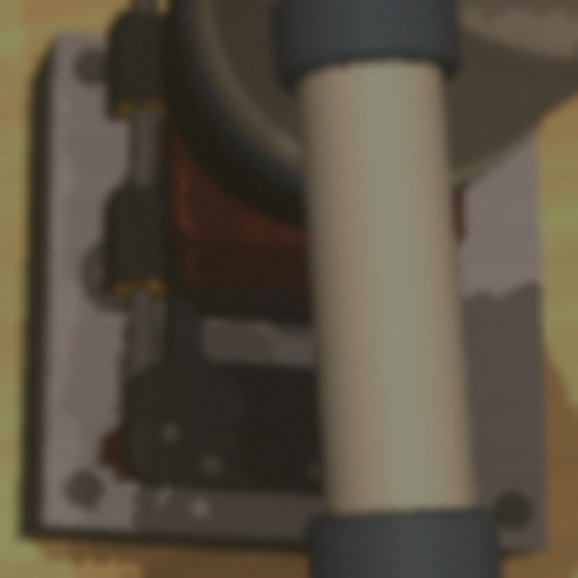

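Run:
```python
from h import *
w=dict(np.load("w4.npz"));s=dict(np.load("s4.npz"))
def c2(d,b,f,n):
    x0,y0,x1,y1=b;i=d["frame"][y0:y1,x0:x1,::-1].astype(float);lo,hi=np.percentile(i,1),np.percentile(i,80)
    i=np.clip((i-lo)/(hi-lo)*255,0,255).astype(np.uint8);return cv2.resize(i,None,fx=f,fy=f,interpolation=cv2.INTER_CUBIC)
a=c2(w,(232,182,276,230),9,0);b=c2(s,(198,155,232,188),12,0)
h=max(a.shape[0],b.shape[0]);o=np.zeros((h,a.shape[1]+b.shape[1],3),np.uint8);o[:a.shape[0],:a.shape[1]]=a;o[:b.shape[0],a.shape[1]:]=b
cv2.imwrite("pics/c5.png",o);print(a.shape)
T=r.sense()["tcp_pos"]
c=lambda uv:((uv-np.array([198,155])+.5)*12-.5).round(0)+[a.shape[1],0]
print("scene tip",c(proj(s,[T[0],T[1],T[2]-.223])),"headtop",proj(s,[T[0],T[1],T[2]-.153]),"guide",c(proj(s,[.5576,-.0979,.057])))
c=lambda uv:((uv-np.array([232,182])+.5)*9-.5).round(0)
print("w tip",c(proj(w,[T[0],T[1],T[2]-.223])),"guide",c(proj(w,[.5576,-.0979,.057])))
```

```text
(432, 396, 3)
scene tip [572. 225.] headtop [210.5601313  146.57770675] guide [577. 264.]
w tip [197. 249.] guide [196. 204.]
```

View pics/c5.png

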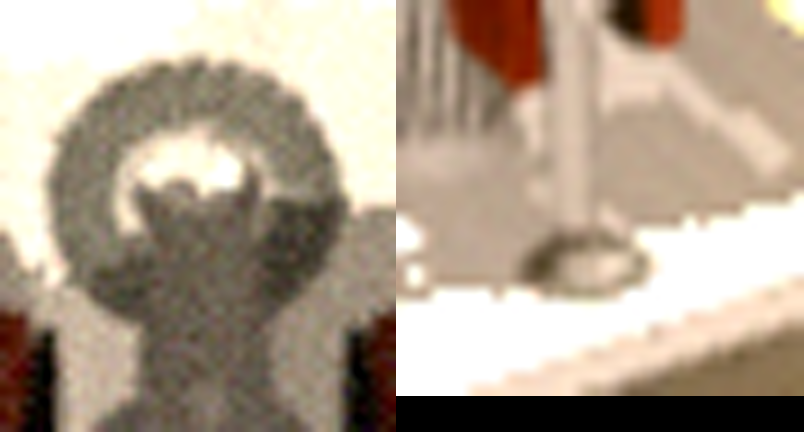

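Run:
```python
from h import *
g=np.array([.5576,-.0979]);a=np.radians(72.05);x=np.array([np.cos(a),np.sin(a)]);p=g+.001*x
r.servo_line([*p,.288],speed=.05);r.wait(.2);b=r.sense();print(b["tcp_pos"],b["contact_force"])
w=r.snapshot("wrist");crop(w,(200,140,310,285),4,"pics/w5.png")
f0=b["contact_force"]
z=.288
while z>.269:
    z-=.0015;r.servo_line([*p,z],speed=.02);q=r.sense();d=q["contact_force"]-f0
    print(round(z,4),q["tcp_pos"][2].round(4),d.round(1))
    if abs(d[2])>5 or np.hypot(*d[:2])>6:break
print(r.sense()["clock"])
w=r.snapshot("wrist");crop(w,(200,140,310,285),4,"pics/w6.png")
s=r.snapshot("scene");crop(s,(150,115,260,215),6,"pics/s6.png")
```

```text
[ 0.5579078 -0.0969605  0.2879574] [-0.33281699  0.02161715 -0.61672608]
0.2865 0.2863 [ 1.1 -0.3  0. ]
0.285 0.2848 [-0.1 -0.2 -0.4]
0.2835 0.2833 [0.4 0.7 0.9]
0.282 0.2819 [0.6 0.4 0.6]
0.2805 0.2803 [-0.   0.  -0.9]
0.279 0.2789 [-0.1  0.4  0.5]
0.2775 0.2773 [-0.2 -0.1 -0.3]
0.276 0.2758 [ 0.2  0.3 -0.4]
0.2745 0.2743 [ 0.2  0.1 -0.1]
0.273 0.2728 [-0.2  0.4 -0.2]
0.2715 0.2713 [ 0.1 -0.4 -1. ]
0.27 0.2698 [-0.7 -0.  -0.3]
0.2685 0.2683 [-0.7 -0.6 -1. ]
14.9167
```

View pics/w6.png

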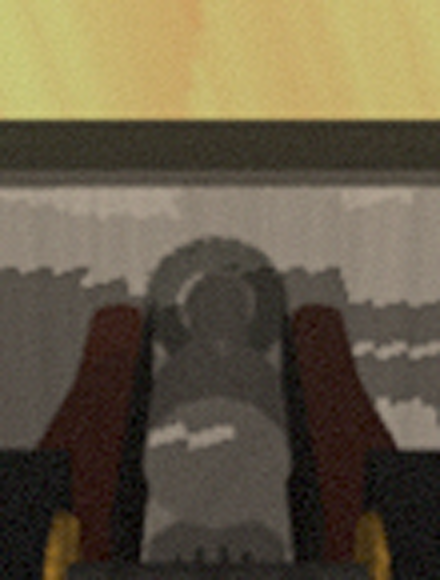

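View pics/s6.png

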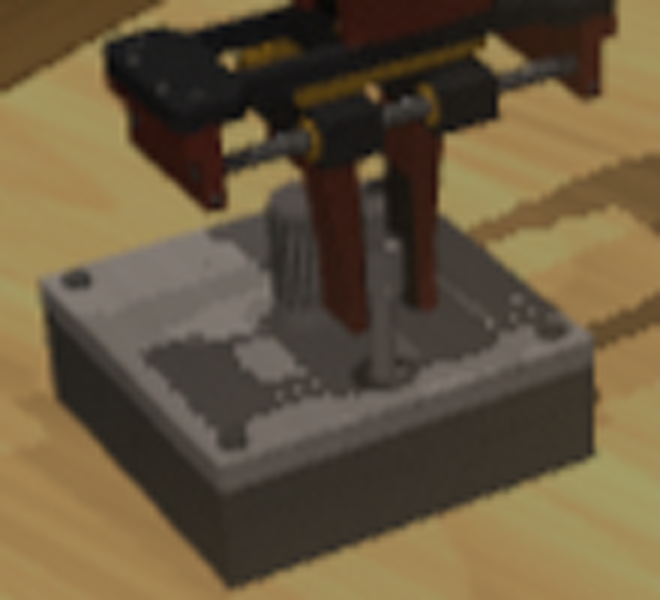

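Run:
```python
from h import *
p=r.sense()["tcp_pos"][:2];p=np.array([.5576,-.0979])+.001*np.array([.3082,.9513])
r.servo_line([*p,.267],speed=.02);print(r.sense()["contact_force"])
r.let_go();r.wait(.3)
r.servo_line([*p,.345],speed=.12)
h=[.5393,-.1545]
r.reach([*h,.345],[180,0,22]);q=r.sense();print(q["clock"],q["joints"].round(1))
w=r.snapshot("wrist");cv2.imwrite("pics/w7.png",w["frame"][:,:,::-1])
s=r.snapshot("scene");np.savez("s7.npz",**s);crop(s,(150,115,260,215),6,"pics/s7.png")
print("head top pred riding",proj(s,[.5577,-.0975,.113]),"dropped",proj(s,[.5577,-.0975,.094]))
```

```text
[-1.11635942 -0.33966058  0.22596537]
18.2583 [-19.5  -1.   83.    0.   98.1  48.4]
head top pred riding [211.47190025 155.55628487] dropped [211.91679485 162.83641988]
```

View pics/w7.png

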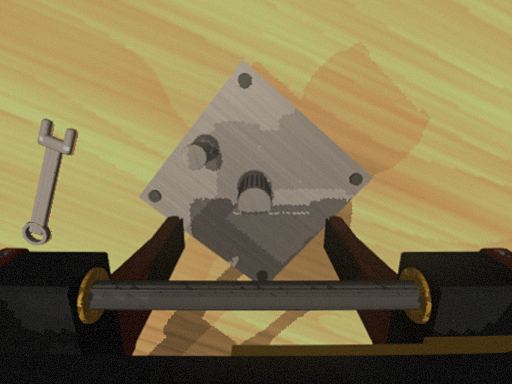

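View pics/s7.png

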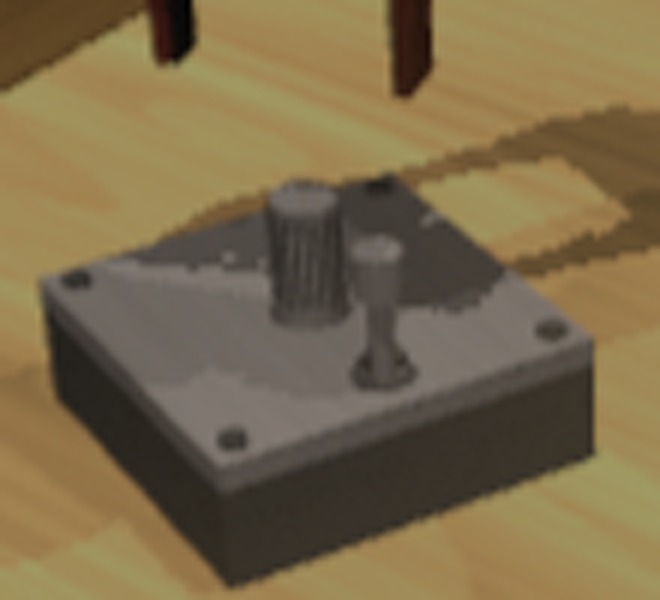

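The pin stands upright in the guide, with its head top at (212,155) against a predicted riding position of (211.5,155.6). Next I grip the hub and turn it.

Run:
```python
from h import *
r.servo_line([.5393,-.1545,.254],speed=.1);f0=r.sense();print(f0["contact_force"])
r.grab(12);q=r.sense();print(q["opening"],(q["contact_force"]-f0["contact_force"]).round(1),q["torque"].round(2),q["clock"])
j=q["joints"].copy();j0=j[5];c=q["clock"]
for k in range(8):
    j[5]-=1.5;r.move_joints(list(j));q=r.sense()
    print(round(q["clock"]-c,2),(q["joints"][5]-j0).round(2),q["torque"].round(3),q["contact_force"].round(1))
s=r.snapshot("scene");crop(s,(150,115,260,215),6,"pics/s8.png")
```

```text
[0.26203406 0.79758457 0.46491538]
0.02786312791195432 [-1.2  0.6  0.9] [ 0.19  0.27 -0.  ] 20.3667
0.25 -1.47 [0.045 0.228 0.024] [-0.7  0.4  1. ]
0.5 -2.96 [0.053 0.243 0.014] [-0.6  1.2  0.8]
0.75 -4.45 [0.003 0.178 0.013] [-0.7  1.4 -0.6]
1.0 -5.95 [0.054 0.205 0.041] [-0.4  0.5  1.2]
1.25 -7.45 [-0.01   0.188  0.098] [-0.8  0.8  0.5]
1.5 -8.95 [0.027 0.162 0.038] [-0.6  0.2  0.5]
1.75 -10.45 [ 0.033  0.185 -0.   ] [-0.7  0.4  0.5]
2.0 -11.94 [0.023 0.144 0.027] [-0.4 -0.3 -0.1]
```

View pics/s8.png

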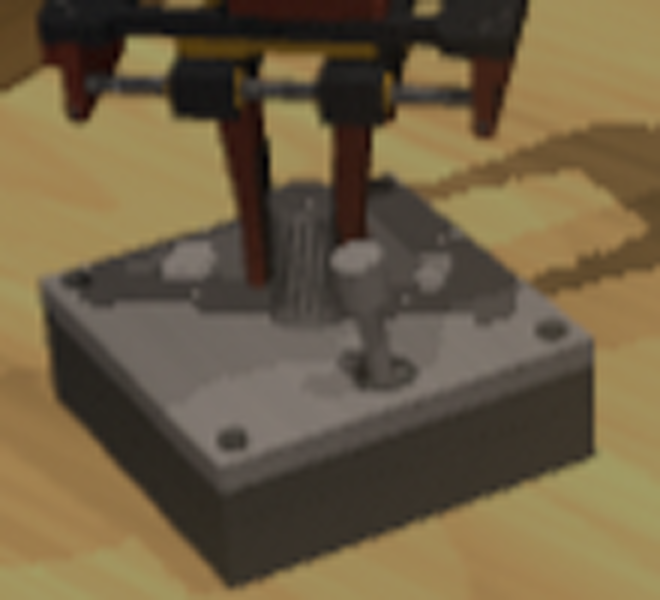

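Run:
```python
from h import *
q=r.sense();j=q["joints"].copy();j0=47.9;c=q["clock"]
ref=None;tot=0
def patch():
    s=r.snapshot("scene");return s,cv2.cvtColor(s["frame"][150:185,200:225],cv2.COLOR_RGB2GRAY).astype(float)
_,ref=patch()
tq=[]
for k in range(46):
    j[5]-=1.5;tot+=1.5;r.move_joints(list(j));q=r.sense();tq.append(q["torque"][2])
    if k%2:
        s,pt=patch();d=abs(pt-ref).mean();ref=pt
        print(round(12+tot,1),round(d,1),np.round(tq[-2:],2))
        if d>6 or min(np.abs(tq[-2:]))>.13:break
print(r.sense()["clock"],r.sense()["joints"][5])
crop(s,(150,115,260,215),6,"pics/s9.png")
```

```text
15.0 2.4 [0.08 0.07]
18.0 2.0 [0.05 0.08]
21.0 2.1 [0.05 0.1 ]
24.0 1.9 [-0.01  0.02]
27.0 2.0 [0.09 0.04]
30.0 1.7 [0.06 0.09]
33.0 1.6 [0.07 0.02]
36.0 1.7 [0.06 0.06]
39.0 1.7 [ 0.09 -0.02]
42.0 1.7 [0.03 0.02]
45.0 1.8 [0.   0.08]
48.0 1.4 [0.11 0.03]
51.0 1.5 [0.05 0.06]
54.0 1.3 [0.06 0.11]
57.0 1.3 [ 0.04 -0.  ]
60.0 1.4 [0.08 0.09]
63.0 1.4 [0.03 0.05]
66.0 1.4 [0.04 0.06]
69.0 1.3 [0.03 0.05]
72.0 1.5 [0.03 0.01]
75.0 8.5 [0.04 0.07]
34.0167 -26.355158888337833
```

View pics/s9.png

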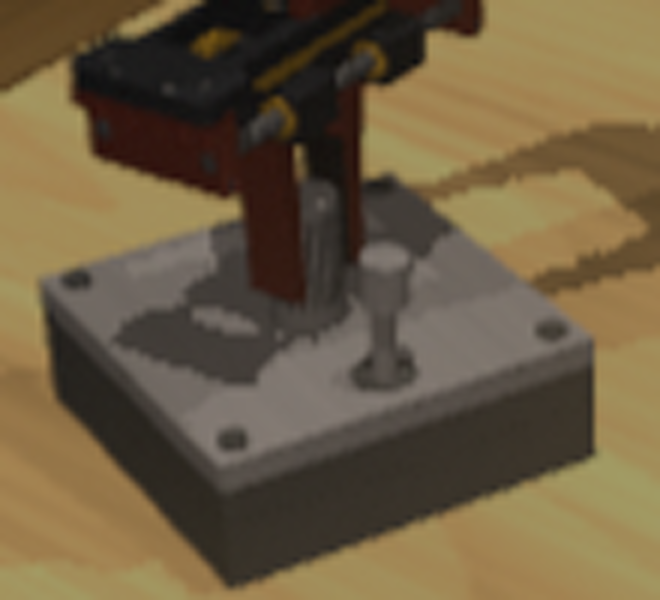

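The pin has shifted upright and sunk about 1.5 px, so its tip is starting into the hole. I'll continue in fine steps.

Run:
```python
from h import *
q=r.sense();j=q["joints"].copy();ref=None;ims=[]
for k in range(6):
    s=r.snapshot("scene");pt=cv2.cvtColor(s["frame"][150:185,200:225],cv2.COLOR_RGB2GRAY).astype(float)
    ims.append(s["frame"][145:190,190:235,::-1])
    d=0 if ref is None else abs(pt-ref).mean();ref=pt
    q=r.sense();print(k,round(d,1),q["torque"][2].round(3),q["joints"][5].round(2))
    if d>6:break
    j[5]-=.75;r.move_joints(list(j))
cv2.imwrite("pics/s10.png",cv2.resize(np.hstack(ims[-4:]),None,fx=4.4,fy=4.4,interpolation=cv2.INTER_CUBIC));print(q["clock"])
```

```text
0 0 0.051 -26.36
1 7.0 0.033 -27.1
34.3667
```

View pics/s10.png

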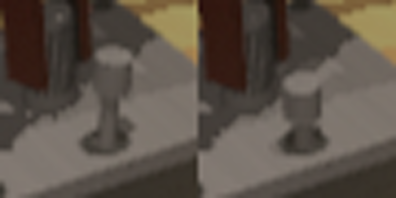

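Run:
```python
from h import *
q=r.sense();j=q["joints"].copy()
j[5]-=.6;r.move_joints(list(j));q=r.sense();print(q["torque"].round(3),q["contact_force"].round(1))
r.let_go()
T=q["tcp_pos"];r.servo_line([T[0],T[1],.345],speed=.15)
r.grab(15)
p=np.array([.5576,-.0979])+.001*np.array([.3082,.9513])
r.reach([*p,.33],[180,0,72.05])
r.servo_line([*p,.295],speed=.1);r.wait(.2)
q=r.sense();print(q["opening"],q["tcp_pos"],q["contact_force"],q["clock"])
s=r.snapshot("scene");crop(s,(150,115,260,215),6,"pics/s11.png")
```

```text
[ 0.224  0.01  -0.027] [0.2 1.3 0.8]
0.0001360706669259334 [ 0.55807955 -0.09702618  0.29598703] [-0.12969456  0.98997848 -1.05891315] 39.05
```

View pics/s11.png

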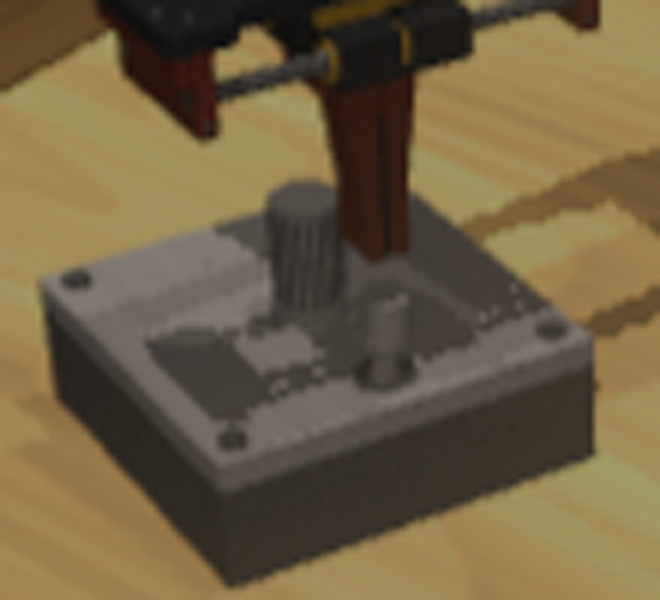

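Run:
```python
from h import *
p=np.array([.5576,-.0979])+.001*np.array([.3082,.9513])
f0=r.sense()["contact_force"];z=.295
r.servo_line([*p,.284],speed=.05);z=.284
while z>.2575:
    z-=.0008;r.servo_line([*p,z],speed=.02);q=r.sense();d=q["contact_force"]-f0
    print(round(z,4),q["tcp_pos"][2].round(4),d.round(1))
    if d[2]>15 and z<.2605 or d[2]>22 or np.hypot(*d[:2])>8:break
print(q["clock"])
s=r.snapshot("scene");crop(s,(150,115,260,215),6,"pics/s12.png")
```

```text
0.2832 0.2833 [ 0.5 -1.6  1.3]
0.2824 0.2824 [ 0.9 -1.3 -0.4]
0.2816 0.2815 [ 0.4 -1.3  2.2]
0.2808 0.2807 [ 0.5 -0.7  0.6]
0.28 0.2799 [-0.6 -0.4  0.1]
0.2792 0.2791 [ 0.4 -1.   0.7]
0.2784 0.2783 [ 0.7 -1.3  1.7]
0.2776 0.2775 [ 0.3 -1.1  1.7]
0.2768 0.2768 [ 0.6 -1.5  1.3]
0.276 0.2761 [-0.2 -1.5  1. ]
0.2752 0.2755 [ 1.1 -1.5  2.3]
0.2744 0.2747 [ 0.8 -1.4  4.1]
0.2736 0.2741 [ 0.8 -1.7  5.2]
0.2728 0.2728 [ 1.4 -1.3  3.9]
0.272 0.272 [ 1.9 -2.   4.3]
0.2712 0.2713 [ 1.7 -2.2  5.4]
0.2704 0.2704 [ 1.6 -2.7  4.5]
0.2696 0.2697 [ 1.7 -2.8  5.6]
0.2688 0.2689 [ 1.9 -3.   6.4]
0.268 0.2682 [ 1.7 -3.2  5.2]
0.2672 0.2673 [ 1.4 -3.6  5.6]
0.2664 0.2666 [ 1.5 -3.7  6.2]
0.2656 0.2659 [ 1.6 -3.8  6.7]
0.2648 0.265 [ 1.6 -3.8  5.8]
0.264 0.2643 [ 1.5 -4.1  6.8]
0.2632 0.2634 [ 2.9 -4.1  5.3]
0.2624 0.2627 [ 2.9 -3.8  6.3]
0.2616 0.2617 [ 1.9 -4.7  5.8]
0.2608 0.261 [ 2.2 -4.7  6.2]
0.26 0.26 [ 2.4 -3.8  5.6]
0.2592 0.2596 [ 1.4 -4.1  5.9]
0.2584 0.2595 [ 0.2 -3.8  9.8]
0.2576 0.2594 [ 0.1 -3.9 12.2]
0.2568 0.2593 [-1.6 -4.9 15.4]
47.9667
```

View pics/s12.png

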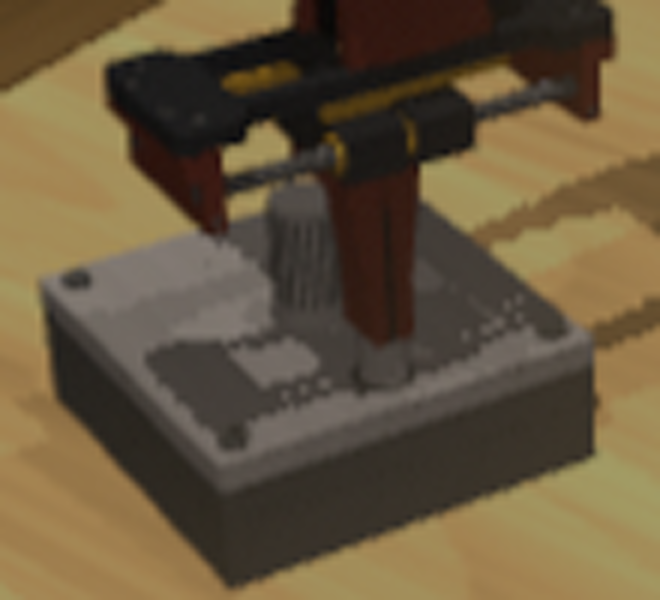

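The push stopped hard at TCP z = 0.2594 (0.259 expected), so the head is on the cover. I'll retreat and check.

Run:
```python
from h import *
p=np.array([.5576,-.0979])+.001*np.array([.3082,.9513])
r.servo_line([*p,.36],speed=.1);r.wait(.3)
q=r.sense();print(q["clock"],q["contact_force"].round(1))
s=r.snapshot("scene");crop(s,(150,115,260,215),6,"pics/s13.png")
w=r.snapshot("wrist");cv2.imwrite("pics/w13.png",w["frame"][:,:,::-1])
print("pred home top scene",(proj(s,[.5577,-.0975,.077])-[150,115]+.5)*6,"wrist",proj(w,[.5577,-.0975,.077]))
```

```text
49.5 [-0.6  0.6 -0. ]
pred home top scene [376.84610127 328.38997947] wrist [253.9624103 188.5584603]
```

View pics/s13.png

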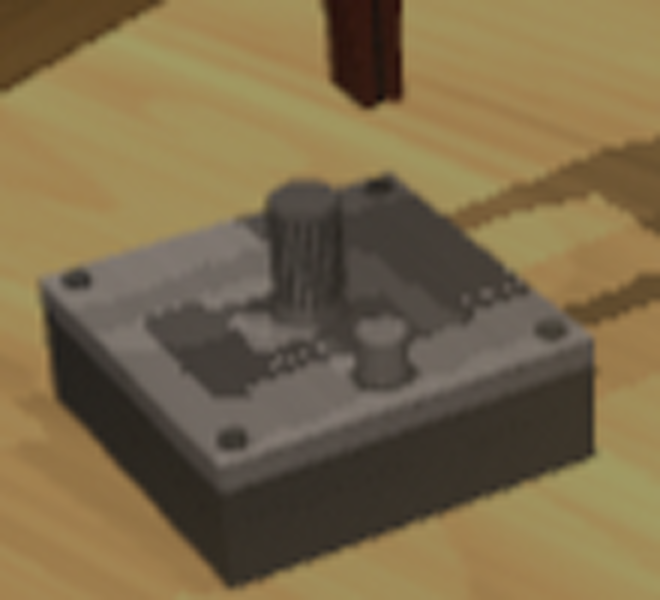

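View pics/w13.png

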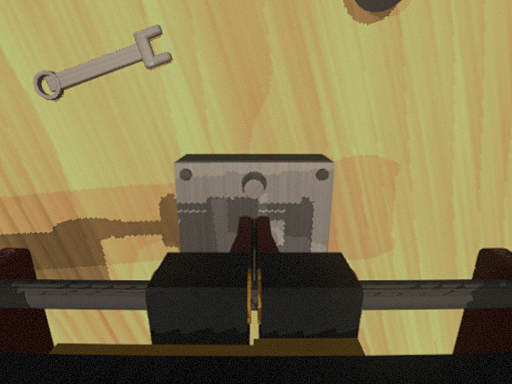

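The head sits flat on the cover, with its top at crop (383,329) against a predicted (377,328). In the wrist view it is at (254,187) against (254,188.6). Nothing is touching, so I'll hand in.

```bash
python3 -c "
from station import r
r.hand_in();print(r.sense()['clock'])"
```

```text
the job is handed in; nothing more can be done
the job is handed in; nothing more can be done
```

The job is handed in, and as far as my checks show the index pin is fully home. I picked the round-headed pin from the rest and released it in the guide riding on the plate. Turning the hub about 76° counter-clockwise at 12 N grip made it drop, and I then pressed it down with closed fingertips.

- **Forces:** pushing past the ball took about 6 N. I stopped at about 15 N vertical force, with the fingertips hard against the seated head at TCP z 0.2594 (0.259 expected).
- **Final position:** the head sits flat on the cover, within about 1 px of the predicted place in the scene view and about 2 px in the wrist view. That is about the 2 mm calibration limit, so the last millimetres rest on the hole itself.
- **Clear of the robot:** after retreating, the force reading was zero within noise. The last clock reading before handing in was 49.5 s.
- **Disagreement on the way:** the guide hole appeared about 1 mm further along the fixture's y than my first estimate. I corrected for it before inserting, and the pin went in without measurable force.
- **Not checked at the end:** I did not measure the tee pin, bolt, tin and spanner again. I never went near the tin or spanner, and no contact showed while I worked at the rest.

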